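Chase the loupe thread of a press frame

ROBOT

A 7-joint arm with a two-finger parallel gripper is mounted at the origin on the work surface. World frame = base frame: x ahead of the robot, y to its left, z up, the work surface at z = 0. Lengths are in m, angles in degrees, forces in N, time in s.
With the tool pointing down it reaches from about 0.4 to 0.9 m from the base axis. Payload 5.5 kg.
Tool frame: the origin (TCP) lies at the very end of the fingers, on their centre line; the grasp point (between the pads) lies 19 mm behind it; z points along the fingers, y is the direction in which the jaws open and shut (so a half turn about z gives the same grasp; the last joint's range is limited). The gripper opens to 92 mm and grips with 3 to 60 N. Pads are 19 mm wide; open, the fingers measure 130 mm over their backs; the gripper's body (75 mm by 190 mm) begins 47 mm behind the grasp point.
Start: joints at [80.111, 28.699, -24.465, 88.831, 12.651, 65.22, -12.049], TCP at [0.274, -0.589, 0.227] pointing down, gripper open.
Joint ranges: [-164.97, 164.97], [-17.58, 116.51], [-87.97, 89.64], [11.32, 138.91], [-80.73, 260.73], [10.89, 115.49], [-147.41, 147.41]. Speed limits (degrees/s): [147.25, 147.25, 180, 180, 180, 180, 180].

INTERFACE

Orientations are given as a 3x3 rotation matrix whose columns are the frame's x, y, z axes.
In Python, from bench import * gives the robot as it stands.
- The arm moves only by the tool send_rows, never from a script. Its arguments are lists of equal length, an entry for each row: "grip": the finger opening in m, from 0 to 0.0918; "delta_pos": the shift along the tool's x, y, z in m, a list of three; "roll": the turn about the tool's z in rad. In form: {"grip": [grip, ...], "delta_pos": [[dx, dy, dz], ...], "roll": [roll, ...]}. A call has exactly 10 rows; each row shifts and turns the pose as measured when the row begins, along the tool's axes as they then stand; what a row does not reach is not made up. A row lasts 1/12 s, in which the tool goes at most 41.7 mm and 7.16 degrees, less where a joint would pass 70% of its speed; a pose out of reach is approached as far as the arm can. A call with a gripper value outside its range is refused whole. The fingers move at their own pace and stop on an object; "grip_force" is the grip in N (left out, the last holds). Time passes only in rows, so rows that do not move let the fingers close, or fill a call up. It gives the time, the measured TCP pose, the force and the opening at its end, in the units of the state.
- read_state(): the state, without advancing time (a new reading comes with each control period).
- snapshot(name): name is "side" or "top" or "wrist"; returns a dict with "img" (400x640x3 uint8, red, green, blue), "z_map" (400x640 float32, m along the optical axis (not along the pixel's ray), 0 where there is no reading), "fx", "fy", "cx", "cy" (pixels), "pose" (4x4, takes a point from camera to world coordinates). Camera axes: x right, y up, looking along -z (the intrinsics and any distortion apply to the point x, -y, -z); pixel columns grow to the right and rows downward; lengths in m; the calibration is good to about 2 mm. A picture is of the moment at which its call begins.
- close_job(): hands the job in, once; it reports no verdict.
Trained networks look in a picture, given as the dict that the camera call returned (one of the last four; its "shot" number tells which), for a name from the list of things; names that differ only in an ending like _2 or _b are one class to them, and where a whole thing is asked for, a point or a joint stands for the part that bears it (a point fixed in the world has none). Each returns a list of dicts, best first, with "score" (0 to 1); they miss things now and then, are a little off and sometimes report something else, mostly with a low value. They report only what shows in the picture. A call takes as long as a camera call.
- trace(picture, name): "pixels" (400x640 bool, what is visible of it) and "rect" ([left, top, right, bottom] in pixels, round what is visible of it).
The state is a dict: "time_s": time; "joints": joint angles; "joint_vel": joint speeds; "effort": joint torques, N m; "eef_pos": TCP position; "tcp_rot": TCP orientation; "ft_force": force on the tool from outside, world axes, zero at the start; "moment": the same for the moment, N m; "width": finger opening in m.
Only numpy, scipy, OpenCV 4.12 (cv2) and the standard library are available. Lean on these libraries where they do the work, as an engineer would, in place of code of your own. Each camera call takes 0.05 s, during which the arm holds its last target. There are 200 camera calls.

TASK

Press the handle of the fixture's toggle clamp fully down so that the bare press frame is locked, then chase the thread of its slanting loupe boss with the tap wrench that is already started there: half a turn in (clockwise, seen from the wrench end), a quarter turn back, again half a turn in and a quarter back, and a last half turn in until the tap's stop collar is home on the boss, one full turn from where it began. Do not turn the tap in before the frame is clamped and do not pull the frame out of its seat; leave the clamp shut and the tap where it is, and do not disturb the finished press, the trays or the oil bottle.

Things in the scene. Friction and masses are not known exactly. Their poses are not given: they have to be found in the camera images.
- fixture: Bolted-down tapping fixture: aluminium plate 180 (x) x 176 (y -66 to +110) x 12 mm, steel dowels, a dark heel block at -y whose lip laps over the frame's foot, a steel toggle clamp with black-gripped handle at +y. Origin on the bench, under the frame's origin; z up, -x is the operator's (robot's) side. Apart from the clamp nothing on it rises over 40 mm above the bench.
- clamp_pivot (a point): Pivot of the clamp handle, between the two clamp cheeks, fixed to the fixture at x +5, y +84 mm, 48 mm above the bench; axes as the fixture's. The cheeks rise 54 mm above the bench.
- clamp_handle (a joint): Angle of the clamp handle about the pivot's x axis, rad. 0: fully down on its stop (shut), level, pointing along the fixture's +y; grows as it swings up, to 1.3. Starts open at 0.9 to 1.2. Stiff: 4 to 5 N across its end move it, and it stays where left. The clamp arm with its rubber tip swings down with it on to the +y side of the frame's foot.
- handle_end (a point): End of the clamp handle, on its centre line, 107 mm from the pivot; y along the handle away from the pivot, z on the side to push on (up, when shut). The black grip is 18 mm in diameter and covers the last 75 mm.
- frame: Bare red anodised C-shaped press frame, 0.6 kg, loose in the fixture's dowels with 0.5 mm play. Foot 110 (x -50 to +60) x 64 x 16 mm; C 24 mm thick, 134 mm tall, open to +x. Origin at the foot's underside, 12 mm above the bench; axes as the fixture's. On its upper back a 24 mm boss faces the operator, axis leaning 29 degrees (0.50 rad) from vertical to -x; the 8 mm tap stands in it.
- wrench_grip (a point): Centre of the tap wrench, on the tap's axis, 45 mm out from the boss, about 175 mm above the bench. z: along that axis, outwards (up and to -x); x: along the bar; y: across it. Dark steel block 42 (x) x 16 (y) x 12 (z) mm, to be gripped across its 16 mm, with 8 mm round handles reaching 65 mm either side. Below it 29 mm of bare shank, then an 18 mm stop collar. Goes 1.25 mm in per turn.
- wrench (a joint): Angle of tap and wrench, rad, growing as the tap goes in (clockwise seen from the wrench end: a positive turn about the inward axis, minus the point's z). Starts at -0.12 to 0.12, the bar about in the fixture's x-z plane (point x away from the operator and up); 6.28 is the stop (collar on the boss). 0.12 N m of friction; stays where left.
- press: Finished press, a bystander: the same red C frame with an aluminium hooked lever and a black loupe, 110 x 64 x 185 mm, loose; origin at the foot's underside.
- tray_orange: Bystander: orange plastic parts tray 100 x 140 x 12 mm, loose; origin at the middle of its underside.
- tray_white: Bystander: white plastic parts tray 100 x 140 x 12 mm, loose; origin at the middle of its underside.
- oil: Bystander: closed oil bottle, 40 mm in diameter, 85 mm tall, loose; origin at the middle of its underside.

How it is judged (in metres and radians):
On the way, in this order (a step that is already met when the one before it is completed fails the run):
1. the clamp handle is fully down (value of joint clamp_handle below 0.08 rad and value of joint wrench below 0.5 rad), for 0.2 s.
2. with the frame clamped, the tap is half a turn in (value of joint wrench between 2.67 and 3.613 rad and value of joint clamp_handle below 0.08 rad), for 0.1 s.
3. it is turned a quarter back (value of joint wrench between 1.1 and 2.042 rad and value of joint clamp_handle below 0.08 rad), for 0.1 s.
4. it is turned in another half turn (value of joint wrench between 4.241 and 5.184 rad and value of joint clamp_handle below 0.08 rad), for 0.1 s.
5. it is turned a quarter back again (all of step 2), for 0.1 s.
At the end, for the whole second after the job is handed in: The tap is one full turn in, at its stop (within 10 degrees), and still; the clamp handle is fully down (within 0.08 rad); the frame stands upright in its seat, within 4 mm of where it began. The half and quarter turns on the way count within 27 degrees (value of joint wrench above 6.109 rad and value of joint clamp_handle below 0.08 rad and velocity of joint wrench between -0.05 and 0.05 rad/s and distance of frame from where it was at the start of the episode below 0.004 m and angle between frame's own z axis and vertical below 0.04 rad); the robot touches nothing.
It fails at once if the tap is turned in while the frame is not clamped (value of joint wrench above 0.5 rad and value of joint clamp_handle above 0.25 rad).
It fails at once if the frame is pulled out of its seat or tipped (distance of frame from where it was at the start of the episode above 0.008 m or angle between frame's own z axis and vertical above 0.1 rad).
It fails at once if the finished press, a tray or the oil bottle is pushed away or knocked over (distance of any of press, tray_orange, tray_white, oil from where it was at the start of the episode above 0.025 m or angle between any of press, oil's own z axis and vertical above 0.3 rad).
It also fails if it takes over 72 s, if anything falls off the work surface, if the arm or the gripper's body presses on something with over 40 N, if the wrist force passes 120 N, or if a joint passes its speed limit or range.

## Working session

There is one attempt and no reset: what is moved stays moved. The work goes in short steps, Python scripts to look and compute and a tool call to move; the robot and the scene stay as the last step left them, time stands still between calls to the robot, and variables do not carry over. Pictures are saved under pics/ and viewed, about 8 in all and at most 12, crops included, and the job is handed in when it is done.

Besides the shell and the picture viewer there is one more tool, called after ">>>" as name(argument=value, ...) on one line, values as JSON. send_rows: Moves the arm, as the interface text tells. Its arguments: {"type":"object","properties":{"grip":{"type":"array"},"delta_pos":{"type":"array"},"roll":{"type":"array"},"grip_force":{"type":"number"}},"required":["grip","delta_pos","roll"]}

```bash
mkdir -p pics; cat > h.py <<'E'
from bench import *
import numpy as np, cv2
np.set_printoptions(precision=4,suppress=True)
def world(p,u,v,z):
    c=np.array([(u-p["cx"])/p["fx"]*z,-(v-p["cy"])/p["fy"]*z,-z]) if np.isscalar(u) else np.stack([(u-p["cx"])/p["fx"]*z,-(v-p["cy"])/p["fy"]*z,-z],-1)
    return c@p["pose"][:3,:3].T+p["pose"][:3,3]
def save(p,n): cv2.imwrite("pics/"+n,p["img"][:,:,::-1])
def pts(p,m):
    v,u=np.nonzero(m&(p["z_map"]>0)); return world(p,u.astype(float),v.astype(float),p["z_map"][v,u])
def st():
    s=read_state(); print(s["time_s"],s["eef_pos"],s["joints"],s["ft_force"],s["moment"],s["width"]); print(np.array(s["tcp_rot"])); return s
E
python3 - <<'E'
from h import *
st()
for n in ["side","top"]:
    p=snapshot(n); save(p,n+"0.png"); print(n,p["pose"],p["fx"],p["cx"],p["cy"])
    for k in ["fixture","clamp_handle","wrench","frame","press","tray_orange","tray_white","oil"]:
        for r in trace(p,k)[:2]:
            q=pts(p,r["pixels"]); 
            print(k,round(r["score"],2),r["rect"],np.median(q,0) if len(q) else None, np.percentile(q,[2,98],axis=0).ravel() if len(q) else None)
a=cv2.imread("pics/side0.png");b=cv2.imread("pics/top0.png")
E
```

```text
0.0 [ 0.2741 -0.5886  0.2257] [ 80.1101  28.7552 -24.4534  88.8927  12.6509  65.2199 -12.0493] [-0.3893 -0.0987  0.6794] [ 0.0075  0.021  -0.006 ] 0.09176763398767154
[[ 0.9065  0.4222 -0.0008]
 [ 0.4222 -0.9065  0.0018]
 [ 0.0001 -0.002  -1.    ]]
side [[ 0.9088  0.2716 -0.3168  0.4151]
 [-0.4172  0.6072 -0.6762 -0.5027]
 [ 0.0087  0.7467  0.6651  0.597 ]
 [ 0.      0.      0.      1.    ]] 361.76017815249674 320.8214671829044 195.252038434491
fixture 0.97 [260.8, 176.8, 360.5, 314.6] [ 0.5643 -0.119   0.0117] [ 0.4887 -0.1832  0.0049  0.6756  0.0101  0.1287]
clamp_handle 0.73 [297.6, 176.7, 308.7, 219.4] [0.6118 0.0037 0.1221] [ 0.6041 -0.0199  0.0709  0.6225  0.0199  0.1447]
clamp_handle 0.68 [246.6, 204.7, 265.3, 239.3] [0.5146 0.0317 0.0507] [0.4987 0.0235 0.0058 0.5344 0.0487 0.0854]
wrench 0.84 [263.1, 199.3, 330.1, 226.2] [ 0.5595 -0.1043  0.1803] [ 0.5082 -0.1235  0.0008  0.6341  0.0805  0.207 ]
wrench 0.64 [260.8, 175.8, 363.9, 315.2] [ 0.5658 -0.1182  0.0117] [ 0.4887 -0.1834  0.003   0.6766  0.01    0.1269]
frame 0.71 [263.5, 202.3, 340.3, 288.1] [ 0.5762 -0.1147  0.0861]
[... 1410 characters left out ...]
.2067]
frame 0.57 [351.9, 212.9, 378.3, 268.0] [ 0.5634 -0.1035  0.1848] [ 0.511  -0.1407  0.0298  0.608  -0.0818  0.21  ]
press 0.87 [429.1, 216.7, 475.4, 282.7] [ 0.5395 -0.2877  0.0753] [ 0.4889 -0.3142  0.011   0.5917 -0.2601  0.1834]
tray_orange 0.97 [299.9, 133.6, 370.5, 191.7] [ 0.7561 -0.0443  0.0127] [ 0.697  -0.115   0.002   0.8165  0.027   0.0161]
tray_white 0.68 [397.0, 155.0, 460.1, 207.2] [ 0.7113 -0.2637  0.0131] [ 0.6577 -0.3317  0.0096  0.7672 -0.1965  0.0164]
oil 0.72 [286.7, 250.3, 308.0, 271.9] [0.5192 0.0399 0.0594] [0.4993 0.0244 0.003  0.5372 0.0607 0.0876]
oil 0.65 [428.7, 217.0, 473.0, 277.2] [ 0.5398 -0.288   0.0585] [ 0.4867 -0.3323  0.0035  0.5959 -0.2607  0.1833]
```

View images.

```bash
python3 - <<'E'
import cv2,numpy as np
a=cv2.imread("pics/side0.png")[150:400,230:480];b=cv2.imread("pics/top0.png")[120:300,270:490]
a=cv2.resize(a,(400,400));b=cv2.resize(b,(400,327));b=cv2.copyMakeBorder(b,0,73,0,0,0)
cv2.imwrite("pics/c0.png",np.hstack([a,b]))
from h import *
# fixture yaw from handle/plate: plate points in top view
p=snapshot("top")
r=trace(p,"fixture")[0];q=pts(p,r["pixels"]);q=q[abs(q[:,2]-.012)<.006][:,:2].astype(np.float32)
print(cv2.minAreaRect(q),len(q),cv2.boxPoints(cv2.minAreaRect(q)))
for n in ["top","side"]:
    p=snapshot(n)
    for k in["wrench","clamp_handle"]:
        r=trace(p,k)[0];q=pts(p,r["pixels"])
        if k=="wrench": q=q[(q[:,2]>.14)]
        else: q=q[q[:,2]>.07]
        m=np.median(q,0);q=q[np.linalg.norm(q-m,axis=1)<.08];m=q.mean(0);_,s,v=np.linalg.svd(q-m,full_matrices=False)
        t=(q-m)@v[0];print(n,k,m,v[0],v[2],np.percentile(t,[1,99]),len(q))
E
```

```text
((0.5855433940887451, -0.08554570376873016), (0.1748933345079422, 0.17933021485805511), 75.59931945800781) 3470 [[ 0.4769 -0.1479]
 [ 0.6506 -0.1925]
 [ 0.6941 -0.0231]
 [ 0.5204  0.0215]]
top wrench [ 0.5611 -0.1017  0.1842] [-0.8216  0.3223 -0.4702] [-0.0215 -0.8418 -0.5393] [-0.0543  0.0665] 297
top clamp_handle [0.6112 0.0015 0.1185] [-0.1221 -0.4677 -0.8754] [-0.4214 -0.7741  0.4724] [-0.0331  0.0527] 146
side wrench [ 0.5589 -0.1048  0.1807] [-0.8184  0.3297 -0.4707] [ 0.5698  0.3581 -0.7397] [-0.0573  0.0646] 458
side clamp_handle [0.6123 0.004  0.1215] [-0.1166 -0.4531 -0.8838] [-0.2395 -0.8508  0.4678] [-0.0273  0.0554] 245
```

View pics/c0.png

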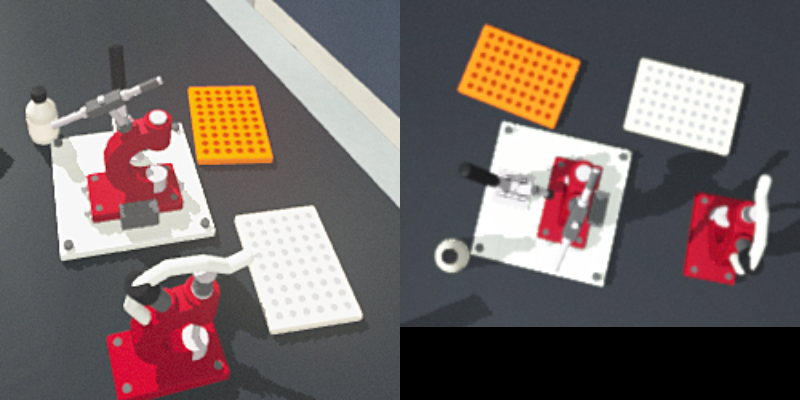

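>>> send_rows(grip=[0, 0, 0, 0, 0, 0, 0, 0, 0, 0], delta_pos=[[0, 0, -0.01], [0, 0, -0.01], [0, 0, -0.01], [0, 0, -0.01], [0, 0, -0.01], [0, 0, -0.01], [0, 0, -0.01], [0, 0, -0.01], [0, 0, 0], [0, 0, 0]], roll=[-0.11, -0.11, -0.11, -0.11, -0.11, -0.11, -0.11, -0.11, 0, 0], grip_force=40)

```text
time_s: 2.13
eef_pos: [0.274, -0.5885, 0.309]
tcp_rot: [[0.214, 0.977, -0.001], [0.977, -0.214, 0.002], [0.002, -0.002, -1.0]]
ft_force: [0.5, -0.3, -0.6]
width: 0.0298
```

```bash
cat >> h.py <<'E'
def to(*ps):
    s=st(); R=np.array(s["tcp_rot"]);e=np.array(s["eef_pos"])
    for p in ps: p=np.array(p); print("delta",R.T@(p-e)); e=p
    h=np.degrees(np.arctan2(R[1,1],R[0,1])); print("jaw heading",h)
O=np.array([.580,-.1068,0]);FX=np.array([.9686,-.2487,0]);FY=np.array([.2487,.9686,0]);Z=np.array([0,0,1.]);PV=O+.005*FX+.084*FY+.048*Z
E
python3 - <<'E'
from h import *
to((.6087,-.015,.30))
E
```

```text
2.1333 [ 0.274  -0.5885  0.309 ] [ 87.767   27.2068 -36.198   82.867   16.2027  75.3327  38.1232] [ 0.5015 -0.309  -0.6262] [ 0.0023 -0.0858 -0.0433] 0.02982069896509829
[[ 0.2136  0.9769 -0.0014]
 [ 0.9769 -0.2136  0.0021]
 [ 0.0018 -0.0018 -1.    ]]
delta [0.6317 0.2045 0.0098]
jaw heading -12.335878056992414
```

>>> send_rows(grip=[0, 0, 0, 0, 0, 0, 0, 0, 0, 0], delta_pos=[[0.038, 0.0123, 0], [0.038, 0.0123, 0], [0.038, 0.0123, 0], [0.038, 0.0123, 0], [0.038, 0.0123, 0], [0.038, 0.0123, 0], [0.038, 0.0123, 0], [0.038, 0.0123, 0], [0.038, 0.0123, 0], [0.038, 0.0123, 0]], roll=[0, 0, 0, 0, 0, 0, 0, 0, 0, 0.03])

```text
time_s: 2.97
eef_pos: [0.4797, -0.2459, 0.2997]
tcp_rot: [[0.305, 0.952, -0.009], [0.952, -0.305, 0.002], [-0.0, -0.01, -1.0]]
ft_force: [0.5, -1.0, 0.4]
width: 0.0004
```

```bash
python3 - <<'E'
from h import *
to((.6087,-.015,.30))
E
```

```text
2.9667 [ 0.4797 -0.2459  0.2997] [ 61.7498  16.9392 -45.5427  98.8826  12.8038  70.1002  -4.7964] [ 0.4518 -1.0025  0.4297] [-0.0725 -0.0739 -0.1107] 0.0003911320624333036
[[ 0.3046  0.9524 -0.0092]
 [ 0.9525 -0.3046  0.0024]
 [-0.0005 -0.0095 -1.    ]]
delta [ 0.2592  0.0525 -0.0009]
jaw heading -17.73456450214992
```

>>> send_rows(grip=[0, 0, 0, 0, 0, 0, 0, 0, 0, 0], delta_pos=[[0.035, 0.007, 0], [0.035, 0.007, 0], [0.035, 0.007, 0], [0.035, 0.007, 0], [0.035, 0.007, 0], [0.035, 0.007, 0], [0.025, 0.005, 0], [0.01, 0.004, 0], [0, 0, 0], [0, 0, 0]], roll=[-0.03, -0.02, 0, 0, 0, 0, 0, 0, 0, 0])

```text
time_s: 3.8
eef_pos: [0.5996, 0.0009, 0.2925]
tcp_rot: [[0.275, 0.961, -0.014], [0.961, -0.275, 0.009], [0.005, -0.016, -1.0]]
ft_force: [0.4, 0.1, -0.5]
width: 0.0004
```

```bash
python3 - <<'E'
from h import *
to((.6087,-.015,.14))
p=snapshot("wrist");save(p,"w1.png")
for k in ["clamp_handle","wrench"]:
    for r in trace(p,k)[:1]: 
        q=pts(p,r["pixels"]);q=q[q[:,2]>.07]; m=np.median(q,0);q=q[np.linalg.norm(q-m,axis=1)<.08];m=q.mean(0);_,s,v=np.linalg.svd(q-m,full_matrices=False)
        t=(q-m)@v[0];print(k,r["score"],r["rect"],m,v[0],np.percentile(t,[1,99]),len(q))
E
```

```text
3.8 [0.5996 0.0009 0.2925] [ 33.2777  25.8963 -48.5251  90.714   19.2924  73.1315 -34.2288] [ 0.3614  0.1311 -0.5227] [-0.0811 -0.038  -0.0412] 0.00042523835107272377
[[ 0.2752  0.9613 -0.0143]
 [ 0.9614 -0.2751  0.0088]
 [ 0.0046 -0.0161 -0.9999]]
delta [-0.0134  0.0156  0.1522]
jaw heading -15.96773063479183
clamp_handle 0.8 [326.3, 158.7, 341.5, 195.2] [0.6138 0.0107 0.1297] [-0.1405 -0.5295 -0.8366] [-0.0199  0.0529] 520
```

View pics/w1.png

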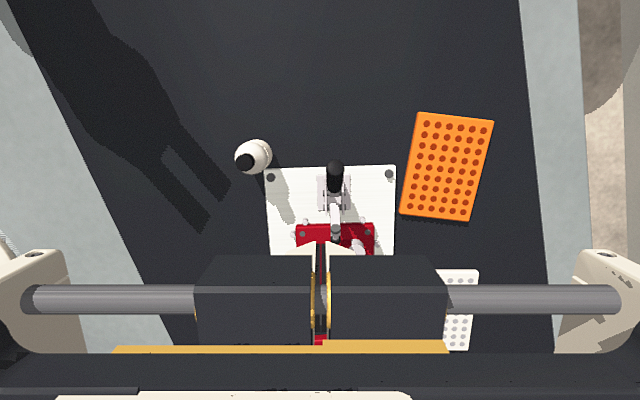

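>>> send_rows(grip=[0, 0, 0, 0, 0, 0, 0, 0, 0, 0], delta_pos=[[-0.007, 0.008, 0.005], [-0.006, 0.008, 0.02], [0, 0, 0.03], [0, 0, 0.03], [0, 0, 0.03], [0, 0, 0.025], [0, 0, 0.01], [0, 0, 0], [0, 0, 0], [0, 0, 0]], roll=[0, -0.025, 0, 0, 0, 0, 0, 0, 0, 0])

```text
time_s: 4.78
eef_pos: [0.6124, -0.0437, 0.1373]
tcp_rot: [[0.282, 0.959, -0.008], [0.959, -0.282, -0.004], [-0.006, -0.007, -1.0]]
ft_force: [0.1, 1.1, -0.7]
width: 0.001
```

```bash
python3 - <<'E'
from h import *
P=[]
for a in [1.1,1.0,.9,.8,.7,.6,.5,.4,.3,.2,.1,0,-.04]:
    r=.088;s=r*np.cos(a)-.009*np.sin(a)-.0095;z=r*np.sin(a)+.009*np.cos(a)
    P.append(PV+s*FY+z*Z)
print(np.array(P)); to(*P)
E
```

```text
[[ 0.6113 -0.005   0.1305]
 [ 0.6133  0.0028  0.1269]
 [ 0.6152  0.0103  0.1225]
 [ 0.617   0.0172  0.1174]
 [ 0.6187  0.0237  0.1116]
 [ 0.6202  0.0295  0.1051]
 [ 0.6215  0.0347  0.0981]
 [ 0.6227  0.0392  0.0906]
 [ 0.6236  0.043   0.0826]
 [ 0.6244  0.0459  0.0743]
 [ 0.6249  0.0481  0.0657]
 [ 0.6253  0.0494  0.057 ]
 [ 0.6253  0.0496  0.0535]]
4.7833 [ 0.6124 -0.0437  0.1373] [ 32.2215  35.6597 -42.6497  97.7706  27.9124  58.1964 -36.774 ] [ 0.0731  1.1363 -0.6993] [-0.0208 -0.0765 -0.0417] 0.0010192567945457394
[[ 0.2819  0.9594 -0.0083]
 [ 0.9594 -0.2819 -0.0038]
 [-0.006  -0.0069 -1.    ]]
delta [ 0.0368 -0.0119  0.0067]
delta [ 0.0081 -0.0003  0.0035]
delta [ 0.0077 -0.0002  0.0043]
delta [ 0.0072 -0.0002  0.0051]
delta [ 0.0067 -0.0002  0.0058]
delta [ 0.0061 -0.0002  0.0064]
delta [ 0.0054 -0.0001  0.007 ]
delta [ 0.0047 -0.0001  0.0075]
delta [ 0.0039 -0.0001  0.0079]
delta [ 0.0031 -0.      0.0083]
delta [ 0.0023 -0.      0.0086]
delta [0.0014 0.     0.0087]
delta [0.0003 0.     0.0035]
jaw heading -16.374153090692662
```

>>> send_rows(grip=[0, 0, 0, 0, 0, 0, 0, 0, 0, 0], delta_pos=[[0.012, -0.006, 0.003], [0.012, -0.006, 0.003], [0.01, 0, 0.002], [0.006, 0, 0.001], [0.008, 0, 0.0035], [0.008, 0, 0.004], [0.007, 0, 0.005], [0.007, 0, 0.006], [0, 0, 0], [0, 0, 0]], roll=[-0.02, -0.015, 0, 0, 0, 0, 0, 0, 0, 0])

```text
time_s: 5.62
eef_pos: [0.622, 0.0302, 0.1131]
tcp_rot: [[0.245, 0.97, -0.001], [0.969, -0.245, -0.014], [-0.014, 0.002, -1.0]]
ft_force: [-1.6, -4.2, 2.8]
width: 0.0006
```

```bash
cat > a.py <<'E'
from h import *
for n in ["top","side"]:
    p=snapshot(n); r=trace(p,"clamp_handle")
    if not r: print(n,"none");continue
    r=r[0];q=pts(p,r["pixels"]);d=(q-PV);s=d@FY;x=d@FX;z=d[:,2];g=(s>0.02)&(s<.12)&(abs(x)<.02)&(z>-.03)
    if g.sum()>9: 
        _,_,v=np.linalg.svd(np.c_[s[g],z[g]]-[s[g].mean(),z[g].mean()],full_matrices=False); print(n,r["score"],"angle fit",np.arctan(v[0,1]/v[0,0]),"ang mean",np.arctan2(z[g].mean(),s[g].mean()),"x",x[g].mean(),g.sum())
E
python3 - <<'E'
from a import *
to(PV+.05*FY+.07*Z)
s=np.array(read_state()["eef_pos"])-PV;print("s,x,z",s@FY,s@FX,s[2])
E
```

```text
top none
side 0.57 angle fit 0.7684894388318693 ang mean 0.7770102303398156 x -0.0016623917541223484 151
5.8167 [0.622  0.03   0.1135] [ 24.2862  37.9819 -41.8904  97.647   30.496   56.4324 -43.3371] [ 0.7463 -0.8364  0.7505] [-0.343  0.092  0.   ] 0.0002765245584492442
[[ 0.2459  0.9693 -0.0008]
 [ 0.9692 -0.2459 -0.0135]
 [-0.0133  0.0025 -0.9999]]
delta [-0.009  -0.0017 -0.0044]
jaw heading -14.236614710029636
s,x,z 0.05894518787600742 0.001655497190004419 0.0654890818049592
```

>>> send_rows(grip=[0, 0, 0, 0, 0, 0, 0, 0, 0, 0], delta_pos=[[0.005, 0, 0.0065], [0.0045, 0, 0.007], [0.0035, 0, 0.0075], [0.0025, 0, 0.008], [0.002, 0, 0.0085], [0.001, 0, 0.009], [0, 0, 0.009], [0, 0, 0.006], [0, 0, 0.004], [0, 0, 0.003]], roll=[0, 0, 0, 0, 0, 0, 0, 0, 0, 0])

```text
time_s: 6.65
eef_pos: [0.629, 0.0539, 0.0564]
tcp_rot: [[0.245, 0.969, 0.004], [0.969, -0.245, -0.018], [-0.017, 0.008, -1.0]]
ft_force: [-11.4, -2.1, 25.1]
width: 0.0006
```

```bash
python3 - <<'E'
from a import *
s=st();s=np.array(s["eef_pos"])-PV;print("s,x,z",s@FY,s@FX,s[2])
E
```

```text
top none
side 0.38 angle fit 0.05411669526894934 ang mean 0.09483344824112507 x -0.00124938124059576 51
6.85 [0.6292 0.054  0.0561] [ 19.7656  42.6332 -38.9847  98.0302  34.3019  51.7381 -48.0628] [-13.4786  -2.7878  35.9836] [-0.9139  3.2438 -0.0884] 0.000615257805180916
[[ 0.245   0.9695  0.0043]
 [ 0.9694 -0.2449 -0.0177]
 [-0.0161  0.0085 -0.9998]]
s,x,z 0.08397325531721095 0.002685173409317603 0.008123745134348104
```

>>> send_rows(grip=[0, 0, 0, 0, 0, 0.05, 0.05, 0.05, 0.05, 0.05], delta_pos=[[0, 0, -0.005], [0, 0, -0.015], [0, 0, -0.035], [0, 0, -0.038], [0, 0, -0.038], [0, 0, -0.038], [-0.01, -0.003, -0.038], [-0.03, -0.004, -0.02], [-0.03, -0.004, 0], [-0.02, -0.003, 0]], roll=[0, 0, 0, 0, 0, 0, 0, 0, 0, 0])

```text
time_s: 7.68
eef_pos: [0.5936, -0.0197, 0.2915]
tcp_rot: [[0.232, 0.973, 0.004], [0.973, -0.231, -0.01], [-0.009, 0.007, -1.0]]
ft_force: [-0.4, -0.2, -1.1]
width: 0.0291
```

```bash
python3 - <<'E'
from a import *
to((.556,-.102,.31))
p=snapshot("side");save(p,"s2.png")
E
```

```text
top none
side none
7.8833 [ 0.5932 -0.0185  0.2899] [ 35.1117  24.5131 -48.3273  92.6343  19.6201  71.5544 -30.404 ] [-0.6069  0.3364 -0.8701] [ 0.0476 -0.0767  0.0281] 0.04479610666640378
[[ 0.2326  0.9726  0.0016]
 [ 0.9725 -0.2326 -0.0089]
 [-0.0083  0.0037 -1.    ]]
delta [-0.0901 -0.0167 -0.0194]
jaw heading -13.450286699734239
```

>>> send_rows(grip=[0.05, 0.05, 0.05, 0.05, 0.05, 0.05, 0.05, 0.05, 0.05, 0.05], delta_pos=[[-0.03, 0.009, -0.007], [-0.033, 0.01, -0.007], [-0.03, 0.01, -0.006], [0, 0, 0], [0, 0, 0], [0, 0, 0], [0, 0, 0], [0, 0, 0], [0, 0, 0], [0, 0, 0]], roll=[0, 0, 0, -0.12, -0.12, -0.12, -0.12, -0.12, -0.12, -0.12])

```text
time_s: 8.77
eef_pos: [0.6046, -0.0984, 0.3044]
tcp_rot: [[-0.611, 0.791, -0.003], [0.791, 0.611, 0.007], [0.008, 0.002, -1.0]]
ft_force: [0.7, 0.3, -0.5]
width: 0.0501
```

>>> send_rows(grip=[0.05, 0.05, 0.05, 0.05, 0.05, 0.05, 0.05, 0.05, 0.05, 0.05], delta_pos=[[0, 0, 0], [0, 0, 0], [0, 0, 0], [0, 0, 0], [0, 0, 0], [0, 0, 0], [0, 0, 0], [0, 0, 0], [0, 0, 0], [0, 0, 0]], roll=[-0.12, -0.12, -0.12, -0.12, -0.1, -0.08, 0, 0, 0, 0])

```text
time_s: 9.6
eef_pos: [0.6077, -0.0799, 0.2982]
tcp_rot: [[-0.978, 0.21, -0.009], [0.21, 0.977, 0.025], [0.014, 0.023, -1.0]]
ft_force: [0.4, -0.1, -0.8]
width: 0.0499
```

```bash
cat > w.py <<'E'
from h import *
ZT=-.485*FX+.875*Z; XT=.875*FX+.485*Z
def wr(p):
    r=trace(p,"wrench")
    if not r: print("none");return
    r=r[0];q=pts(p,r["pixels"]); C=np.array([.556,-.102,.176]); h=(q-C)@ZT; rad=np.linalg.norm((q-C)-np.outer(h,ZT),axis=1); q=q[(abs(h)<.012)&(rad<.08)]
    m=q.mean(0);_,s,v=np.linalg.svd(q-m,full_matrices=False);v=v[0];t=(q-m)@v;lo,hi=np.percentile(t,[.5,99.5]);mid=m+v*(lo+hi)/2
    if v@XT<0: v=-v
    th=np.arctan2(-(v@FY),v@XT);print("wrench",round(r["score"],2),r["rect"],"mid",mid,"dir",v,"theta mod pi",th,th+np.pi,"len",hi-lo,"top head",np.degrees(np.arctan2(v[1],v[0])),len(q))
E
python3 - <<'E'
from w import *
to((.556,-.102,.25))
p=snapshot("wrist");save(p,"w2.png");wr(p)
p=snapshot("side");wr(p);save(p,"s2.png")
q=snapshot("top");wr(q)
i=np.vstack([cv2.imread("pics/w2.png")[:,:,:],]);a=cv2.resize(cv2.imread("pics/s2.png")[150:330,230:400],(378,400))
cv2.imwrite("pics/c2.png",np.hstack([i[:,110:530],a]))
E
```

```text
9.6 [ 0.6077 -0.0799  0.2982] [ 50.3418  34.9355 -66.9671  88.1674  30.9779  78.5832  58.7288] [ 0.3955 -0.136  -0.7675] [ 0.0362 -0.1024  0.0039] 0.04988253867672746
[[-0.9776  0.2105 -0.0085]
 [ 0.2102  0.9773  0.025 ]
 [ 0.0136  0.0227 -0.9997]]
delta [ 0.0452 -0.0336  0.0481]
jaw heading 77.84656937021329
wrench 0.62 [262.4, 82.0, 298.0, 227.0] mid [ 0.5549 -0.0987  0.181 ] dir [ 0.818  -0.325   0.4746] theta mod pi 0.11155481842034305 3.253147472010136 len 0.12668714075881102 top head -21.669181773827642 1882
wrench 0.7 [262.4, 196.0, 332.0, 226.3] mid [ 0.5554 -0.1033  0.1782] dir [ 0.8182 -0.3257  0.4738] theta mod pi 0.11220200685957248 3.2537946604493655 len 0.1269331053066117 top head -21.707737659822914 525
wrench 0.61 [351.6, 233.6, 371.9, 270.0] mid [ 0.5378 -0.0927  0.1708] dir [ 0.8    -0.2958  0.522 ] theta mod pi 0.08774718998315426 3.2293398435729475 len 0.08378412702300281 top head -20.293951000050306 228
```

View pics/c2.png

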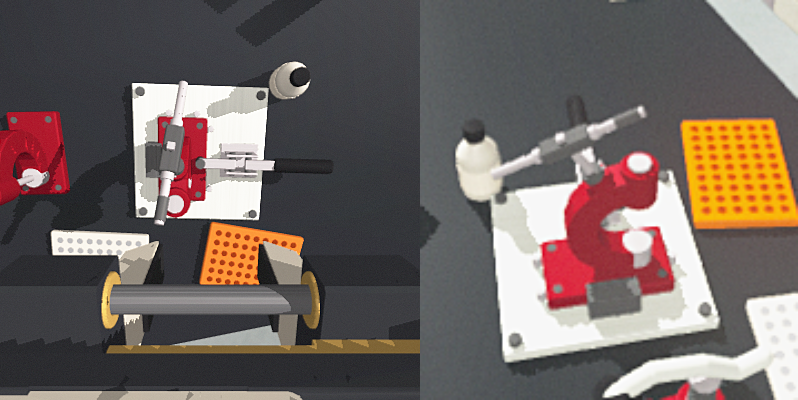

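>>> send_rows(grip=[0.05, 0.05, 0.05, 0.05, 0.05, 0.05, 0.05, 0.05, 0.05, 0.05], delta_pos=[[0, 0, 0], [0, 0, 0], [0.02, -0.013, 0.01], [0.02, -0.013, 0.01], [0, 0, 0.015], [0, 0, 0.02], [0, 0, 0.015], [0, 0, 0], [0, 0, 0], [0, 0, 0]], roll=[0.09, 0.08, 0, 0, 0, 0, 0, 0, 0, 0])

```text
time_s: 10.73
eef_pos: [0.5592, -0.0899, 0.2289]
tcp_rot: [[-0.923, 0.386, -0.003], [0.386, 0.922, 0.021], [0.011, 0.018, -1.0]]
ft_force: [-0.6, -0.4, -0.9]
width: 0.0501
```

```bash
python3 - <<'E'
from w import *
to((.557,-.1015,.161))
E
```

```text
10.7333 [ 0.5592 -0.0899  0.2289] [ 54.4879  32.5813 -64.7349  99.8351  30.3039  68.0543  48.6995] [-0.5961 -0.4408 -0.8524] [ 0.0741 -0.1345  0.0416] 0.05012571804592741
[[-0.9226  0.3857 -0.0035]
 [ 0.3855  0.9224  0.0213]
 [ 0.0114  0.0183 -0.9998]]
delta [-0.0032 -0.0128  0.0677]
jaw heading 67.3089345854522
```

>>> send_rows(grip=[0.05, 0.05, 0.05, 0.05, 0.05, 0.05, 0.05, 0.05, 0.05, 0.05], delta_pos=[[-0.0015, -0.006, 0], [-0.0015, -0.006, 0.01], [0, 0, 0.015], [0, 0, 0.015], [0, 0, 0.014], [0, 0, 0.008], [0, 0, 0.003], [0, 0, 0], [0, 0, 0], [0, 0, 0]], roll=[0, 0, 0, 0, 0, 0, 0, 0, 0, 0])

```text
time_s: 11.57
eef_pos: [0.5597, -0.1036, 0.1602]
tcp_rot: [[-0.922, 0.388, 0.002], [0.388, 0.921, 0.021], [0.006, 0.02, -1.0]]
ft_force: [0.0, -0.2, 0.6]
width: 0.0499
```

```bash
python3 - <<'E'
from w import *
to((.557,-.1015,.161))
p=snapshot("wrist");save(p,"w3.png")
s=snapshot("side");wr(s);save(s,"s3.png")
cv2.imwrite("pics/c3.png",np.hstack([p["img"][:,130:530,::-1],cv2.resize(s["img"][140:300,220:380,::-1],(400,400))]))
E
```

```text
11.5667 [ 0.5597 -0.1036  0.1602] [ 52.8856  36.8444 -60.713  103.3364  35.1204  61.4506  46.5685] [ 0.0363 -0.2257  0.599 ] [ 0.0642 -0.1653  0.0106] 0.04991329990148812
[[-0.9216  0.3883  0.0017]
 [ 0.3882  0.9213  0.0207]
 [ 0.0064  0.0197 -0.9998]]
delta [ 0.0033  0.0009 -0.0008]
jaw heading 67.1493709266165
wrench 0.52 [264.9, 198.2, 330.7, 228.4] mid [ 0.5558 -0.1027  0.1776] dir [ 0.8169 -0.3265  0.4756] theta mod pi 0.11326685955539352 3.2548595131451865 len 0.12831513531187888 top head -21.785243644998825 74
```

View pics/c3.png

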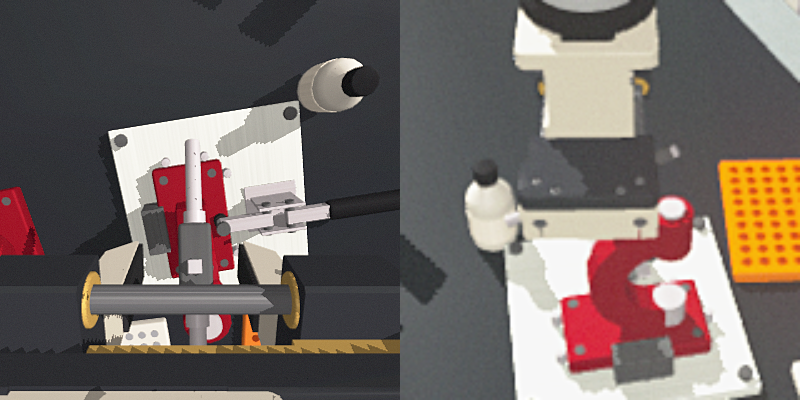

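>>> send_rows(grip=[0.05, 0.035, 0.022, 0.016, 0.012, 0.012, 0.012, 0.012, 0.012, 0.012], delta_pos=[[0.003, 0, 0], [0, 0, 0], [0, 0, 0], [0, 0, 0], [0, 0, 0], [0, 0, 0], [0, 0, 0], [0, 0, 0], [0, 0, 0], [0, 0, 0]], roll=[0.02, 0, 0, 0, 0, 0, 0, 0, 0, 0], grip_force=8)

```text
time_s: 12.55
eef_pos: [0.5588, -0.1004, 0.1624]
tcp_rot: [[-0.914, 0.407, 0.007], [0.407, 0.913, 0.021], [0.002, 0.022, -1.0]]
ft_force: [0.2, 1.2, -0.5]
width: 0.0166
```

```bash
python3 - <<'E'
from w import *
to((.557,-.1015,.161))
E
```

```text
12.55 [ 0.5588 -0.1004  0.1624] [ 52.9249  36.2778 -60.7886 103.7258  34.7145  61.029   45.3921] [ 0.2174  1.1621 -0.4788] [ 0.1975 -0.1219  0.0998] 0.016614522236141238
[[-0.9136  0.4066  0.0071]
 [ 0.4066  0.9133  0.0214]
 [ 0.0022  0.0225 -0.9997]]
delta [ 0.0012 -0.0017  0.0014]
jaw heading 66.00333165594336
```

>>> send_rows(grip=[0.012, 0.012, 0.012, 0.012, 0.012, 0.012, 0.012, 0.012, 0.012, 0.012], delta_pos=[[0, 0, 0], [0, 0, 0], [0, 0, 0], [0, 0, 0], [0, 0, 0], [0, 0, 0], [0, 0, 0], [0, 0, 0], [0, 0, 0], [0, 0, 0]], roll=[0, 0.05, 0.06, 0.06, 0.06, 0.06, 0.06, 0.06, 0, 0], grip_force=25)

```text
time_s: 13.38
eef_pos: [0.5585, -0.1002, 0.1626]
tcp_rot: [[-0.665, 0.747, 0.007], [0.747, 0.665, 0.022], [0.012, 0.02, -1.0]]
ft_force: [0.8, 0.5, -0.4]
width: 0.0171
```

```bash
python3 - <<'E'
from w import *
to((.557,-.1015,.161))
for n in ["side","wrist","top"]: wr(snapshot(n))
E
```

```text
13.3833 [ 0.5585 -0.1002  0.1626] [ 49.7221  33.4207 -55.3298 103.824   30.3692  59.0123  24.4399] [ 0.7567  0.5437 -0.3766] [ 0.344  -0.3851  0.2265] 0.017121156910004105
[[-0.6648  0.747   0.0067]
 [ 0.7469  0.6645  0.0219]
 [ 0.0119  0.0196 -0.9997]]
delta [-0.     -0.002   0.0015]
jaw heading 41.65534840858761
wrench 0.55 [300.0, 209.6, 327.9, 216.9] mid [ 0.5784 -0.1275  0.1939] dir [ 0.6597 -0.6153  0.4315] theta mod pi 0.4464531839271258 3.588045837516919 len 0.05146751430729882 top head -43.00580700875824 142
wrench 0.91 [298.3, 141.6, 341.3, 346.3] mid [ 0.5455 -0.0875  0.1742] dir [ 0.6185 -0.6475  0.4453] theta mod pi 0.49299951319577384 3.634592166785567 len 0.0973953154663412 top head -46.31201236792248 3902w.py:7: RuntimeWarning: Mean of empty slice.
  m=q.mean(0);_,s,v=np.linalg.svd(q-m,full_matrices=False);v=v[0];t=(q-m)@v;lo,hi=np.percentile(t,[.5,99.5]);mid=m+v*(lo+hi)/2
  ret = um.true_divide(
Traceback (most recent call last):
  File "w.py", line 7, in wr
    m=q.mean(0);_,s,v=np.linalg.svd(q-m,full_matrices=False);v=v[0];t=(q-m)@v;lo,hi=np.percentile(t,[.5,99.5]);mid=m+v*(lo+hi)/2
                                                               ~^^^
IndexError: index 0 is out of bounds for axis 0 with size 0
```

>>> send_rows(grip=[0.012, 0.012, 0.012, 0.012, 0.012, 0.012, 0.012, 0.012, 0.012, 0.012], delta_pos=[[0, 0, 0], [0, 0, 0], [0, 0, 0], [0, 0, 0], [0, 0, 0], [0, 0, 0], [0, 0, 0], [0, 0, 0], [0, 0, 0], [0, 0, 0]], roll=[0.08, 0.1, 0.1, 0.1, 0.1, 0.1, 0.1, 0.1, 0.08, 0])

```text
time_s: 14.52
eef_pos: [0.5577, -0.1, 0.1627]
tcp_rot: [[0.168, 0.986, 0.005], [0.986, -0.168, 0.023], [0.024, 0.001, -1.0]]
ft_force: [0.6, 0.2, -1.3]
width: 0.0185
```

```bash
python3 - <<'E'
from w import *
to((.557,-.1015,.161))
wr(snapshot("wrist"))
E
```

```text
14.5167 [ 0.5577 -0.1     0.1627] [ 42.0179  28.8033 -43.6257 104.0469  21.9662  56.0395 -20.1475] [ 0.61    0.2043 -1.3225] [ 0.1016 -0.4018  0.2584] 0.018533971117456142
[[ 0.168   0.9858  0.0048]
 [ 0.9855 -0.1681  0.0232]
 [ 0.0237  0.0009 -0.9997]]
delta [-0.0016 -0.0004  0.0017]
jaw heading -9.675842191311025
wrench 0.78 [296.2, 136.2, 338.8, 344.4] mid [ 0.558  -0.0854  0.1795] dir [-0.0855 -0.9891  0.1198] theta mod pi 1.368472255682586 4.510064909272379 len 0.10178331078496866 top head -94.94121115239913 4150
```

>>> send_rows(grip=[0.012, 0.012, 0.012, 0.012, 0.012, 0.012, 0.012, 0.012, 0.012, 0.012], delta_pos=[[0, 0, 0], [0, 0, 0], [0, 0, 0], [0, 0, 0], [0, 0, 0], [0, 0, 0], [0, 0, 0], [0, 0, 0], [0, 0, 0], [0, 0, 0]], roll=[0.08, 0.1, 0.1, 0.1, 0.1, 0.1, 0.1, 0.1, 0.08, 0])

```text
time_s: 15.45
eef_pos: [0.5571, -0.0995, 0.163]
tcp_rot: [[0.859, 0.512, 0.002], [0.511, -0.859, 0.025], [0.015, -0.02, -1.0]]
ft_force: [-0.4, 0.3, -0.9]
width: 0.0176
```

>>> send_rows(grip=[0.012, 0.012, 0.012, 0.012, 0.012, 0.012, 0.012, 0.012, 0.012, 0.012], delta_pos=[[0, 0, 0], [0, 0, 0], [0, 0, 0], [0, 0, 0], [0, 0, 0], [0, 0, 0], [0, 0, 0], [0, 0, 0], [0, 0, 0], [0, 0, 0]], roll=[0.1, 0.1, 0.1, 0.1, 0.1, 0.1, 0.1, 0.05, 0, 0])

```text
time_s: 16.28
eef_pos: [0.5566, -0.0993, 0.1627]
tcp_rot: [[0.98, -0.2, -0.0], [-0.2, -0.98, 0.026], [-0.005, -0.025, -1.0]]
ft_force: [-0.9, 1.0, 0.4]
width: 0.0157
```

```bash
python3 - <<'E'
from w import *
to((.557,-.1015,.161))
wr(snapshot("wrist"));wr(snapshot("side"))
E
```

```text
16.2833 [ 0.5566 -0.0993  0.1627] [  26.9662   24.3272  -23.4567  104.4218    9.9224   53.6246 -102.07  ] [-0.927   1.0401  0.4397] [ 0.0569 -0.0804 -0.0029] 0.01571551838468977
[[ 0.9799 -0.1996 -0.0003]
 [-0.1996 -0.9795  0.0257]
 [-0.0054 -0.0251 -0.9997]]
delta [0.0008 0.0021 0.0016]
jaw heading -101.51990672786327
wrench 0.97 [302.7, 161.8, 341.2, 334.4] mid [ 0.5571 -0.0998  0.1813] dir [ 0.873  -0.1834  0.4518] theta mod pi -0.03949973088903288 3.10209292270076 len 0.12495248406369269 top head -11.863913304347156 3294
wrench 0.45 [263.3, 194.4, 328.9, 230.4] mid [ 0.556  -0.1019  0.177 ] dir [ 0.8602 -0.1728  0.4799] theta mod pi -0.046550062849661615 3.0950425907401313 len 0.12894646062170417 top head -11.358736641800139 106
```

>>> send_rows(grip=[0.045, 0.045, 0.045, 0.045, 0.045, 0.045, 0.045, 0.045, 0.045, 0.045], delta_pos=[[0, 0, 0], [0, 0, 0], [0, 0, 0], [0, 0, 0], [0, 0, -0.01], [0, 0, -0.02], [0, 0, -0.025], [0, 0, -0.015], [0, 0, 0], [0, 0, 0]], roll=[0, 0, 0, 0, 0, 0, 0, 0, 0, -0.1])

```text
time_s: 17.32
eef_pos: [0.5552, -0.1017, 0.2367]
tcp_rot: [[0.995, -0.101, -0.004], [-0.1, -0.995, 0.027], [-0.006, -0.026, -1.0]]
ft_force: [0.5, -0.6, -0.7]
width: 0.0452
```

>>> send_rows(grip=[0.045, 0.045, 0.045, 0.045, 0.045, 0.045, 0.045, 0.045, 0.045, 0.045], delta_pos=[[0, 0, 0], [0, 0, 0], [0, 0, 0], [0, 0, 0], [0, 0, 0], [0, 0, 0], [0, 0, 0], [0, 0, 0], [0, 0, 0], [0, 0, 0]], roll=[-0.12, -0.12, -0.12, -0.12, -0.12, -0.12, -0.12, -0.12, -0.12, -0.12])

```text
time_s: 18.15
eef_pos: [0.5534, -0.1014, 0.2344]
tcp_rot: [[0.408, 0.913, -0.005], [0.913, -0.408, 0.026], [0.021, -0.015, -1.0]]
ft_force: [0.1, 0.2, -0.1]
width: 0.0452
```

>>> send_rows(grip=[0.045, 0.045, 0.045, 0.045, 0.045, 0.045, 0.045, 0.045, 0.045, 0.045], delta_pos=[[0, 0, 0], [0, 0, 0], [0, 0, 0], [0, 0, 0], [0, 0, 0], [0, 0, 0], [0, 0, 0], [0, 0, 0], [0, 0, 0], [0, 0, 0]], roll=[-0.12, -0.12, -0.12, -0.12, -0.12, -0.12, -0.12, -0.12, -0.12, -0.12])

```text
time_s: 18.98
eef_pos: [0.5502, -0.1013, 0.2299]
tcp_rot: [[-0.737, 0.675, -0.01], [0.675, 0.737, 0.026], [0.026, 0.013, -1.0]]
ft_force: [-0.4, -0.5, -0.1]
width: 0.045
```

```bash
python3 - <<'E'
from w import *
to((.5573,-.1,.23),(.5573,-.1,.163))
wr(snapshot("side"));wr(snapshot("wrist"))
E
```

```text
18.9833 [ 0.5502 -0.1013  0.2299] [ 50.0269  26.9745 -54.1351 100.4977  22.174   65.2217  36.6869] [-0.3566 -0.5452 -0.0569] [-0.0062 -0.2139  0.0447] 0.045004682550026646
[[-0.7374  0.6754 -0.0104]
 [ 0.675   0.7373  0.0265]
 [ 0.0255  0.0125 -0.9996]]
delta [-0.0043  0.0058 -0.0002]
delta [-0.0017 -0.0008  0.067 ]
jaw heading 47.51079176643376
wrench 0.62 [264.5, 196.5, 330.5, 232.3] mid [ 0.5558 -0.1031  0.1778] dir [ 0.8604 -0.1795  0.4769] theta mod pi -0.040162724673860103 3.101429928915933 len 0.12316914988636843 top head -11.781078850058048 506
wrench 0.72 [283.3, 151.7, 375.4, 322.4] mid [ 0.5539 -0.0981  0.18  ] dir [ 0.8543 -0.1825  0.4867] theta mod pi -0.035662653879486125 3.105929999710307 len 0.12606902994241942 top head -12.060129819772468 2539
```

>>> send_rows(grip=[0.045, 0.045, 0.045, 0.045, 0.045, 0.045, 0.045, 0.045, 0.045, 0.045], delta_pos=[[0, 0, 0], [0, 0, 0], [0, 0, 0], [0, 0, 0], [0, 0, 0], [-0.004, 0, 0], [-0.0035, 0.001, 0], [0, 0, 0], [0, 0, 0.01], [0, 0, 0]], roll=[-0.1, -0.1, -0.1, -0.1, -0.08, 0, 0, 0, 0, 0])

```text
time_s: 20.02
eef_pos: [0.5587, -0.1023, 0.2189]
tcp_rot: [[-0.96, 0.282, -0.01], [0.281, 0.959, 0.024], [0.016, 0.021, -1.0]]
ft_force: [-0.6, 0.3, -1.1]
width: 0.0449
```

```bash
python3 - <<'E'
from w import *
to((.5573,-.1,.163))
E
```

```text
20.0167 [ 0.5587 -0.1023  0.2189] [ 52.2849  30.9992 -59.0677  99.9237  27.313   66.0619  58.8308] [-0.6173  0.3061 -1.1331] [ 0.0388 -0.1132 -0.0556] 0.04492142717827497
[[-0.9595  0.2815 -0.0097]
 [ 0.2812  0.9593  0.0244]
 [ 0.0162  0.0206 -0.9997]]
delta [0.0011 0.0007 0.0559]
jaw heading 73.64516624317892
```

Descend and grip, then a first part of the back turn.

>>> send_rows(grip=[0.045, 0.045, 0.045, 0.045, 0.045, 0.03, 0.018, 0.012, 0.012, 0.012], delta_pos=[[0.001, 0.001, 0.014], [0, 0, 0.016], [0, 0, 0.015], [0, 0, 0.009], [0, 0, 0.002], [0, 0, 0], [0, 0, 0], [0, 0, 0], [0, 0, 0], [0, 0, 0]], roll=[-0.06, 0, 0, 0, 0, 0, 0, 0, 0, 0], grip_force=25)

```text
time_s: 20.85
eef_pos: [0.5584, -0.0991, 0.1616]
tcp_rot: [[-0.974, 0.228, -0.008], [0.228, 0.974, 0.023], [0.013, 0.02, -1.0]]
ft_force: [-0.5, 0.0, -1.0]
width: 0.0164
```

```bash
python3 - <<'E'
from w import *
to((.5573,-.1,.163))
wr(snapshot("wrist"))
E
```

```text
20.85 [ 0.5584 -0.0991  0.1616] [ 50.1868  34.8209 -56.8435 103.1146  31.6693  60.6557  58.4862] [-0.4817  0.0174 -1.0041] [-0.1942  0.0044  0.11  ] 0.01638380164997668
[[-0.9737  0.2278 -0.0082]
 [ 0.2275  0.9735  0.0229]
 [ 0.0132  0.0204 -0.9997]]
delta [ 0.0009 -0.0011 -0.0014]
jaw heading 76.83119584931296
wrench 0.7 [302.9, 144.5, 339.9, 346.3] mid [ 0.541  -0.0955  0.1729] dir [ 0.8503 -0.1804  0.4945] theta mod pi -0.03667154708693776 3.1049211065028555 len 0.09682978347342625 top head -11.98195870772007 3929
```

>>> send_rows(grip=[0.012, 0.012, 0.012, 0.012, 0.012, 0.012, 0.012, 0.012, 0.012, 0.012], delta_pos=[[0, 0, 0], [0, 0, 0], [0, 0, 0], [0, 0, 0], [0, 0, 0], [0, 0, 0], [0, 0, 0], [0, 0, 0], [0, 0, 0], [0, 0, 0]], roll=[-0.07, -0.1, -0.1, -0.1, -0.1, -0.1, -0.1, -0.1, -0.08, 0])

```text
time_s: 21.78
eef_pos: [0.5577, -0.1001, 0.1622]
tcp_rot: [[-0.794, -0.608, -0.008], [-0.608, 0.794, 0.023], [-0.007, 0.023, -1.0]]
ft_force: [-0.4, 1.1, -1.4]
width: 0.0173
```

>>> send_rows(grip=[0.012, 0.012, 0.012, 0.012, 0.012, 0.012, 0.012, 0.012, 0.012, 0.012], delta_pos=[[0, 0, 0], [0, 0, 0], [0, 0, 0], [0, 0, 0], [0, 0, 0], [0, 0, 0], [0, 0, 0], [0, 0, 0], [0, 0, 0], [0, 0, 0]], roll=[-0.1, -0.1, -0.1, -0.1, -0.1, -0.08, 0, 0, 0, 0])

```text
time_s: 22.62
eef_pos: [0.5576, -0.1015, 0.163]
tcp_rot: [[-0.338, -0.941, -0.009], [-0.941, 0.338, 0.021], [-0.017, 0.015, -1.0]]
ft_force: [-0.0, 1.2, -1.4]
width: 0.0182
```

```bash
python3 - <<'E'
from w import *
to((.5573,-.1,.163))
wr(snapshot("wrist"))
E
```

```text
22.6167 [ 0.5576 -0.1015  0.163 ] [ 58.9124  46.1399 -74.3213 102.875   46.286   69.6867 130.9507] [-0.0239  1.1627 -1.4286] [ 0.1858 -0.1561 -0.1496] 0.018216191227586824
[[-0.3385 -0.9409 -0.0087]
 [-0.9408  0.3382  0.0214]
 [-0.0172  0.0154 -0.9997]]
delta [-0.0013  0.0008  0.0001]
jaw heading 160.22760122242116
none
```

```bash
sed -i 's/    m=q.mean/    if len(q)<30: print("few");return\n    m=q.mean/' w.py; python3 - <<'E'
from w import *
for n in ["side","top","wrist"]:
    p=snapshot(n); wr(p)
save(p,"w5.png")
E
```

```text
wrench 0.93 [291.4, 189.5, 302.4, 245.5] mid [ 0.5559 -0.1063  0.1792] dir [0.402  0.908  0.1179] theta mod pi -1.369086295896343 1.77250635769345 len 0.12010157329441648 top head 66.11932494417434 391
wrench 0.42 [336.1, 228.0, 351.8, 235.7] mid [ 0.5772 -0.0554  0.1842] dir [0.4339 0.8964 0.0904] theta mod pi -1.3525111975893271 1.789081456000466 len 0.02800892263715929 top head 64.16948820742208 59
wrench 0.66 [303.1, 139.4, 347.3, 345.1] mid [ 0.5513 -0.1134  0.1792] dir [0.3993 0.9098 0.1129] theta mod pi -1.3742481359876866 1.7673445176021065 len 0.10170912513240113 top head 66.30186291568968 4157
```

>>> send_rows(grip=[0.012, 0.012, 0.012, 0.012, 0.012, 0.012, 0.012, 0.012, 0.012, 0.012], delta_pos=[[0, 0, 0], [0, 0, 0], [0, 0, 0], [0, 0, 0], [0, 0, 0], [0, 0, 0], [0, 0, 0], [0, 0, 0], [0, 0, 0], [0, 0, 0]], roll=[0.08, 0.1, 0.1, 0.1, 0.1, 0.1, 0.1, 0.1, 0.1, 0.1])

```text
time_s: 23.85
eef_pos: [0.5573, -0.0993, 0.1632]
tcp_rot: [[-0.978, -0.21, -0.008], [-0.21, 0.977, 0.024], [0.003, 0.025, -1.0]]
ft_force: [-0.0, 0.0, -1.0]
width: 0.017
```

>>> send_rows(grip=[0.012, 0.012, 0.012, 0.012, 0.012, 0.012, 0.012, 0.012, 0.012, 0.012], delta_pos=[[0, 0, 0], [0, 0, 0], [0, 0, 0], [0, 0, 0], [0, 0, 0], [0, 0, 0], [0, 0, 0], [0, 0, 0], [0, 0, 0], [0, 0, 0]], roll=[0.1, 0.1, 0.1, 0.1, 0.1, 0.1, 0.1, 0.1, 0.08, 0])

```text
time_s: 24.68
eef_pos: [0.557, -0.0962, 0.1644]
tcp_rot: [[-0.76, 0.65, -0.007], [0.65, 0.76, 0.025], [0.021, 0.014, -1.0]]
ft_force: [0.7, 1.1, -2.7]
width: 0.0166
```

```bash
python3 - <<'E'
from w import *
to((.5573,-.1,.163))
wr(snapshot("wrist"));wr(snapshot("side"))
E
```

```text
24.6833 [ 0.557  -0.0962  0.1644] [ 46.4643  31.6314 -50.9361 103.4071  26.7247  58.7516  34.7409] [ 0.6908  1.0847 -2.7029] [ 0.261  -0.3602  0.2175] 0.016584834332653984
[[-0.7598  0.6501 -0.0069]
 [ 0.6498  0.7597  0.0248]
 [ 0.0214  0.0143 -0.9997]]
delta [-0.0027 -0.0027  0.0013]
jaw heading 49.44770370075562
wrench 0.61 [299.7, 149.8, 338.0, 346.9] mid [ 0.5448 -0.0872  0.1735] dir [ 0.6891 -0.5549  0.4662] theta mod pi 0.3747023351123803 3.5162949887021733 len 0.09627805343507327 top head -38.843077888262634 3613
wrench 0.69 [303.5, 206.7, 330.7, 214.9] mid [ 0.5828 -0.1219  0.1938] dir [ 0.7347 -0.5042  0.4539] theta mod pi 0.31050666420753636 3.4520993177973294 len 0.05278857450361038 top head -34.4608955658769 175
```

>>> send_rows(grip=[0.012, 0.012, 0.012, 0.012, 0.012, 0.012, 0.012, 0.012, 0.012, 0.012], delta_pos=[[-0.0015, -0.0015, 0.0005], [-0.0015, -0.0015, 0.0005], [0, 0, 0], [0, 0, 0], [0, 0, 0], [0, 0, 0], [0, 0, 0], [0, 0, 0], [0, 0, 0], [0, 0, 0]], roll=[0.08, 0.1, 0.1, 0.1, 0.1, 0.1, 0.1, 0.1, 0.1, 0.1])

```text
time_s: 25.72
eef_pos: [0.5582, -0.0972, 0.1644]
tcp_rot: [[0.133, 0.991, -0.007], [0.991, -0.133, 0.032], [0.031, -0.011, -0.999]]
ft_force: [-0.3, 0.1, 1.1]
width: 0.018
```

>>> send_rows(grip=[0.012, 0.012, 0.012, 0.012, 0.012, 0.012, 0.012, 0.012, 0.012, 0.012], delta_pos=[[0, 0, 0], [0, 0, 0], [0, 0, 0], [0, 0, 0], [0, 0, 0], [0, 0, 0], [0, 0, 0], [0, 0, 0], [0, 0, 0], [0, 0, 0]], roll=[0.1, 0.1, 0.08, 0, 0, 0, 0, 0, 0, 0])

```text
time_s: 26.55
eef_pos: [0.5588, -0.0973, 0.1648]
tcp_rot: [[0.4, 0.917, -0.007], [0.916, -0.4, 0.032], [0.027, -0.019, -0.999]]
ft_force: [-0.9, 0.1, 1.3]
width: 0.0173
```

```bash
python3 - <<'E'
from w import *
to((.5573,-.1,.163))
wr(snapshot("wrist"));wr(snapshot("side"))
E
```

```text
26.55 [ 0.5588 -0.0973  0.1648] [ 35.2236  26.6754 -34.5027 103.4251  15.7124  55.61   -29.0517] [-0.8587  0.0636  1.3075] [ 0.1123 -0.0428  0.1235] 0.017346992754706227
[[ 0.3999  0.9165 -0.0065]
 [ 0.9161 -0.3995  0.0322]
 [ 0.0269 -0.0188 -0.9995]]
delta [-0.0031 -0.0002  0.0017]
jaw heading -23.554156922084953
wrench 0.66 [297.4, 144.9, 339.7, 345.2] mid [ 0.5617 -0.0879  0.1808] dir [0.3447 0.9379 0.0381] theta mod pi -1.4640530342308884 1.6775396193589047 len 0.10481985249970818 top head 69.81971892376376 4075
wrench 0.97 [292.5, 186.8, 302.4, 245.4] mid [ 0.5574 -0.102   0.1787] dir [0.3456 0.9353 0.0764] theta mod pi -1.4440330911290364 1.6975595624607567 len 0.12793860575260885 top head 69.72245231533103 401
```

>>> send_rows(grip=[0.012, 0.012, 0.012, 0.012, 0.012, 0.012, 0.012, 0.012, 0.012, 0.012], delta_pos=[[-0.0015, 0, 0.0005], [-0.001, 0, 0.0005], [0, 0, 0], [0, 0, 0], [0, 0, 0], [0, 0, 0], [0, 0, 0], [0, 0, 0], [0, 0, 0], [0, 0, 0]], roll=[-0.08, -0.1, -0.1, -0.1, -0.1, -0.1, -0.1, -0.1, -0.1, -0.1])

```text
time_s: 27.58
eef_pos: [0.557, -0.0993, 0.1642]
tcp_rot: [[-0.569, 0.822, -0.008], [0.822, 0.569, 0.032], [0.031, 0.012, -0.999]]
ft_force: [-0.4, 1.9, 0.0]
width: 0.0174
```

>>> send_rows(grip=[0.012, 0.012, 0.012, 0.012, 0.012, 0.012, 0.012, 0.012, 0.012, 0.012], delta_pos=[[0, 0, 0], [0, 0, 0], [0, 0, 0], [0, 0, 0], [0, 0, 0], [0, 0, 0], [0, 0, 0], [0, 0, 0], [0, 0, 0], [0, 0, 0]], roll=[-0.1, -0.1, -0.1, -0.1, -0.1, -0.1, -0.08, 0, 0, 0])

```text
time_s: 28.42
eef_pos: [0.5562, -0.1003, 0.164]
tcp_rot: [[-0.967, 0.255, -0.01], [0.254, 0.967, 0.033], [0.018, 0.03, -0.999]]
ft_force: [-0.9, 0.8, 0.6]
width: 0.0158
```

```bash
python3 - <<'E'
from w import *
to((.5573,-.1,.162))
wr(snapshot("wrist"));wr(snapshot("side"))
E
```

```text
28.4167 [ 0.5562 -0.1003  0.164 ] [ 50.7644  34.5059 -56.8341 103.124   30.6661  60.6699  57.9732] [-0.9232  0.766   0.5631] [ 0.0451 -0.0705 -0.0645] 0.01575808901928384
[[-0.967   0.2547 -0.0096]
 [ 0.2542  0.9666  0.0331]
 [ 0.0177  0.0296 -0.9994]]
delta [-0.0011  0.0005  0.002 ]
jaw heading 75.24042113176665
wrench 0.73 [304.3, 150.9, 340.6, 346.6] mid [ 0.5414 -0.0962  0.1726] dir [ 0.8349 -0.2387  0.496 ] theta mod pi 0.02350890358242999 3.165101557172223 len 0.09643376984138169 top head -15.952061479077617 3709
none
```

>>> send_rows(grip=[0.012, 0.012, 0.012, 0.012, 0.012, 0.012, 0.012, 0.012, 0.012, 0.012], delta_pos=[[-0.001, 0, 0.001], [0, 0, 0.001], [0, 0, 0], [0, 0, 0], [0, 0, 0], [0, 0, 0], [0, 0, 0], [0, 0, 0], [0, 0, 0], [0, 0, 0]], roll=[0.08, 0.1, 0.1, 0.1, 0.1, 0.1, 0.1, 0.1, 0.1, 0.1])

```text
time_s: 29.45
eef_pos: [0.5576, -0.0974, 0.1641]
tcp_rot: [[-0.288, 0.957, -0.008], [0.957, 0.289, 0.033], [0.034, 0.002, -0.999]]
ft_force: [-0.1, 0.4, -0.1]
width: 0.0178
```

>>> send_rows(grip=[0.012, 0.012, 0.012, 0.012, 0.012, 0.012, 0.012, 0.012, 0.012, 0.012], delta_pos=[[0, 0, 0], [0, 0, 0], [0, 0, 0], [0, 0, 0], [0, 0, 0], [0, 0, 0], [0, 0, 0], [0, 0, 0], [0, 0, 0], [0, 0, 0]], roll=[0.1, 0.1, 0.1, 0.1, 0.1, 0.1, 0.1, 0.1, 0.08, 0])

```text
time_s: 30.28
eef_pos: [0.5596, -0.0972, 0.1652]
tcp_rot: [[0.594, 0.805, -0.003], [0.804, -0.593, 0.03], [0.023, -0.02, -1.0]]
ft_force: [-1.1, -0.6, 0.6]
width: 0.0181
```

```bash
python3 - <<'E'
from w import *
to((.5573,-.1,.161))
wr(snapshot("wrist"))
E
```

```text
30.2833 [ 0.5596 -0.0972  0.1652] [ 32.8622  25.8915 -31.4111 103.5851  14.0205  55.0141 -40.537 ] [-1.0938 -0.572   0.6493] [ 0.0731 -0.0656  0.1764] 0.018098549063142552
[[ 0.5936  0.8048 -0.0027]
 [ 0.8045 -0.5932  0.03  ]
 [ 0.0226 -0.02   -0.9995]]
delta [-0.0037 -0.0001  0.0041]
jaw heading -36.39473594958787
wrench 0.94 [300.3, 146.8, 340.6, 346.2] mid [ 0.5628 -0.0914  0.1816] dir [0.5271 0.837  0.1467] theta mod pi -1.2283148981093097 1.9132777554804834 len 0.10958787560871927 top head 57.79720115069778 3968
```

>>> send_rows(grip=[0.012, 0.012, 0.012, 0.012, 0.012, 0.012, 0.012, 0.012, 0.012, 0.012], delta_pos=[[-0.0015, 0, 0.0015], [-0.0015, 0, 0.0015], [0, 0, 0], [0, 0, 0], [0, 0, 0], [0, 0, 0], [0, 0, 0], [0, 0, 0], [0, 0, 0], [0, 0, 0]], roll=[0.08, 0.1, 0.1, 0.1, 0.1, 0.1, 0.1, 0.1, 0.1, 0.1])

```text
time_s: 31.22
eef_pos: [0.5603, -0.0993, 0.1651]
tcp_rot: [[0.999, -0.053, 0.003], [-0.053, -0.998, 0.029], [0.001, -0.029, -1.0]]
ft_force: [-1.0, -1.2, 0.2]
width: 0.0163
```

>>> send_rows(grip=[0.012, 0.012, 0.012, 0.012, 0.012, 0.012, 0.012, 0.012, 0.012, 0.012], delta_pos=[[0, 0, 0], [0, 0, 0], [0, 0, 0], [0, 0, 0], [0, 0, 0], [0, 0, 0], [0, 0, 0], [0, 0, 0], [0, 0, 0], [0, 0, 0]], roll=[0.05, 0.04, 0.04, 0.03, 0.03, 0.03, 0.03, 0.03, 0.03, 0])

```text
time_s: 32.05
eef_pos: [0.5599, -0.0999, 0.1651]
tcp_rot: [[0.939, -0.345, 0.002], [-0.345, -0.938, 0.026], [-0.007, -0.025, -1.0]]
ft_force: [-1.3, -0.5, 0.5]
width: 0.0165
```

```bash
python3 - <<'E'
from w import *
to((.5573,-.1,.161))
wr(snapshot("wrist"));wr(snapshot("side"))
E
```

```text
32.05 [ 0.5599 -0.0999  0.1651] [  20.8928   23.4426  -15.7056  104.1623    5.8269   53.3781 -107.2229] [-1.2806 -0.5202  0.496 ] [-0.2844 -0.0248  0.6594] 0.01645025833287511
[[ 0.9387 -0.3446  0.002 ]
 [-0.3446 -0.9384  0.0263]
 [-0.0072 -0.0253 -0.9997]]
delta [-0.0024  0.0011  0.0041]
jaw heading -110.16598926367351
wrench 0.64 [294.6, 167.9, 339.2, 332.7] mid [ 0.5574 -0.1     0.1803] dir [ 0.8559 -0.2339  0.4612] theta mod pi 0.013740979256057361 3.1553336328458506 len 0.12636405298501446 top head -15.287694616116758 3309
wrench 0.61 [265.0, 196.7, 329.2, 231.2] mid [ 0.5562 -0.1024  0.1762] dir [ 0.8441 -0.2351  0.4819] theta mod pi 0.017744963073258964 3.159337616663052 len 0.12754433403631835 top head -15.561168011581458 51
```

>>> send_rows(grip=[0.05, 0.05, 0.05, 0.05, 0.05, 0.05, 0.05, 0.05, 0.05, 0.05], delta_pos=[[0, 0, 0], [0, 0, 0], [0, 0, 0], [0, 0, 0], [0, 0, 0], [0, 0, -0.01], [0, 0, -0.025], [0, 0, -0.03], [0, 0, -0.03], [0, 0, -0.02]], roll=[0, 0, 0, 0, 0, 0, 0, 0, 0, 0])

```text
time_s: 33.08
eef_pos: [0.5554, -0.1024, 0.2799]
tcp_rot: [[0.937, -0.349, -0.011], [-0.348, -0.937, 0.033], [-0.022, -0.027, -0.999]]
ft_force: [0.7, 0.3, 0.8]
width: 0.05
```

>>> send_rows(grip=[0.05, 0.05, 0.05, 0.05, 0.05, 0.05, 0.05, 0.05, 0.05, 0.05], delta_pos=[[0, 0, -0.02], [-0.02, 0, 0], [-0.02, 0, 0], [-0.02, 0, 0], [0, 0, 0], [0, 0, 0], [0, 0, 0], [0, 0, 0], [0, 0, 0], [0, 0, 0]], roll=[0, 0, 0, 0, 0, 0, 0, 0, 0, 0])

```text
time_s: 33.92
eef_pos: [0.5039, -0.0825, 0.3161]
tcp_rot: [[0.937, -0.35, 0.01], [-0.35, -0.936, 0.029], [-0.001, -0.031, -1.0]]
ft_force: [0.0, -0.2, -0.1]
width: 0.0496
```

```bash
python3 - <<'E'
from w import *
import a
s=st()
w=snapshot("wrist");wr(w);p=snapshot("side");wr(p)
for k in ["frame","press","oil","tray_orange","tray_white"]:
    r=trace(p,k)
    if r: print(k,r[0]["score"],r[0]["rect"])
cv2.imwrite("pics/c9.png",np.hstack([w["img"][:,120:520,::-1],cv2.resize(p["img"][140:300,220:380,::-1],(400,400))]))
E
```

```text
top 0.91 angle fit 0.015160796101501955 ang mean 0.11566408267101899 x -0.0011777179559523403 264
side none
34.1167 [ 0.5035 -0.0824  0.3159] [  22.98      8.4862  -17.2161  102.6531    0.8326   68.8946 -104.8071] [ 0.7342 -0.2739 -0.1212] [0.0312 0.0432 0.0469] 0.049934738692977716
[[ 0.9369 -0.3494  0.0091]
 [-0.3495 -0.9365  0.0293]
 [-0.0018 -0.0307 -0.9995]]
wrench 0.78 [307.5, 55.0, 333.6, 190.7] mid [ 0.5561 -0.0998  0.1798] dir [ 0.8524 -0.2299  0.4697] theta mod pi 0.010707511634569858 3.152300165224363 len 0.12813763677761925 top head -15.095441757983723 1702
wrench 0.78 [265.4, 195.8, 329.5, 229.1] mid [ 0.5565 -0.1031  0.1771] dir [ 0.8464 -0.2313  0.4796] theta mod pi 0.013553650703005673 3.1551463042927987 len 0.1260595097874341 top head -15.285677166160454 526
frame 0.86 [264.5, 200.3, 343.4, 288.1]
press 0.55 [295.0, 306.3, 391.1, 399.4]
oil 0.81 [246.1, 206.4, 265.5, 239.3]
tray_orange 0.82 [346.5, 202.6, 399.8, 252.8]
tray_white 0.82 [378.9, 279.1, 453.7, 358.0]
```

View pics/c9.png

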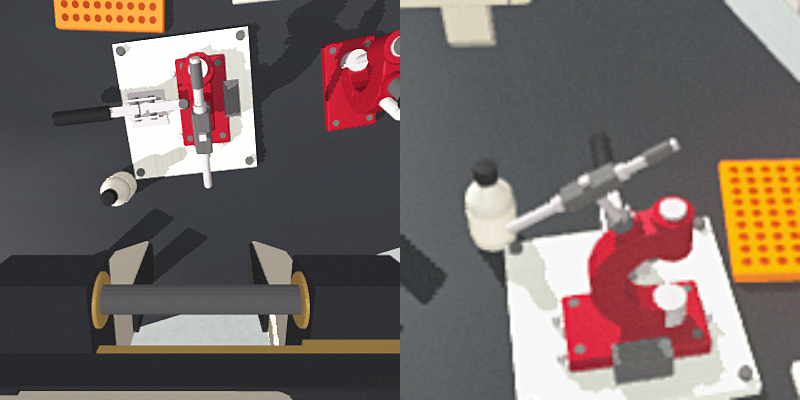

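```bash
python3 -c "
from bench import *
print(close_job())"
```

```text
the job is handed in; nothing more can be done
None
```

The clamp is shut, the tap is home at its stop, and I handed the job in at about 34 s of the 72 s. `close_job()` gives no verdict, so this rests on my own camera and force readings.

- **Clamp:** I pushed the handle down with closed fingertips until the stop pushed back at about 36 N. The last check fitted it at 0.015 rad; a cruder estimate from the mean of the visible points gave 0.12 rad. I trust the fit, because that mean follows the grip's upper surface, not its centre line.
- **Tap:** I gripped the wrench block and turned it in place, regripping once at the first half turn. The measured angles were 3.10, 1.77, 4.83, 3.17 and finally about 6.29 rad, all inside the required ranges. The wrist moment rose to about 0.66 N m at the stop. After release the wrist and side cameras still put the wrench at about 6.29 rad.
- **Rest of the scene:** The last picture shows the frame seated and upright, and the gripper clear of everything. The press, trays and oil bottle looked unmoved, their outlines within about 4 pixels of the start in the side view.
- **Failed or partial checks:** The networks sometimes missed the handle or wrench, or found only part of it, in the side, top or wrist view. I used another view or frame in those cases. I did not measure the frame's shift in millimetres.

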